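# Hang the lantern on the rail with the S-hook

### The job

Hang the little lantern from the steel rail with the S-hook: take the S-hook off the rail, catch the lantern's carrying hoop in its lower bend, and hang its upper bend over the rail again between the two posts, so that the lantern hangs still, upright and clear of the shelf. The lantern has just been polished, so keep the gripper off it, hoop included, and do not knock it over; leave the other things on the shelf where they are.

Things in the scene. Friction and masses are not known exactly. Their poses are not given: they have to be found in the camera images.
- rail_mid (a point): Middle of the axis of the fixed hanging rail: level steel tube 12 mm thick, 300 mm long, axis 315 mm above the shelf, on two posts 12 mm thick standing 130 mm to either side of the middle (flanges 48 mm across). y along the tube, z up, x level across it, pointing away from the robot within 9 degrees. The S-hook starts hung on it within 60 mm of the middle.
- hook_mid (a point): Centre of the loose S-hook, half-way along its shank. It hangs on the rail at the start, z up, x across the rail and away from the robot, its S in the x-z plane. Easily taken by the shank, pinched along its y, the gripper leaning back some 25 to 45 degrees towards the robot so as to reach in under the rail.
- shook: The same S-hook, same origin and axes: round dark steel bar 8 mm thick, about 95 g, 174 mm tall over all. Both bends are half circles of 15 mm mean radius, 22 mm clear inside. The straight shank runs from x -15, z +68 mm (upper bend) to x +15, z -68 mm (lower bend).
- hook_crown (a point): Point in the S-hook's upper bend where the rail's axis runs when the hook is seated on the rail: 72.8 mm above hook_mid on the hook's z. The upper bend is centred 68 mm above hook_mid and opens downwards; its free tip is on the +x side and ends 58 mm above hook_mid.
- hook_seat (a point): Point in the S-hook's lower bend where the axis of the lantern's hoop bar runs when the hoop lies in it: 75.9 mm below hook_mid on the hook's z. The lower bend is centred 68 mm below hook_mid and opens upwards; its free tip is on the -x side and ends 58 mm below hook_mid; the lowest metal is 87 mm below hook_mid.
- hoop_mid (a point): Middle of the axis of the top bar of the lantern's rigid carrying hoop, 125 mm above its underside, over its centre. Round steel bar 6 mm thick in the lantern's y-z plane: level for 7 mm to either side, then falling to two upright legs 31 mm to either side. The opening under the bar is 52 mm high and 56 mm wide. x points through the hoop, away from the robot within 20 degrees.
- lantern: The loose lantern, about 220 g, standing on the shelf: round, black base and flat cap 68 mm across with clear glass between; cap top 70 mm high, the hoop above it (128 mm over all). Origin at the centre of its underside, z up, y along the hoop's bar.
- bowl: Blue glazed key bowl, 120 mm across and 50 mm high; origin at the centre of its underside. Bystander.
- bike_light: Red and black bike light lying on the shelf, 34 x 56 x 35 mm; origin under its centre. Bystander.
- carabiner: Aluminium carabiner with a ring of three keys, lying flat, about 55 x 155 mm and 8 mm high; origin at the carabiner's centre, keys towards its -y. Bystander.
- glasses: Folded reading glasses, 24 x 132 x 34 mm, on the shelf beyond the rail; origin under their centre. Bystander.

How it is judged:
By the outcome, as a careful person would: the job done as asked, in the order asked, and still so for the second after the job is handed in, with the robot touching nothing.
It also fails if it takes over 64 s, if anything falls off the work surface, if the arm or the gripper's body presses on something with over 40 N, if the wrist force passes 120 N, or if a joint passes its speed limit or range.

### The arm

A 6-joint arm with a two-finger parallel gripper is mounted at the origin on the work surface. World frame = base frame: x ahead of the robot, y to its left, z up, the work surface at z = 0. Lengths are in mm, angles in rad, forces in N, time in s.
With the tool pointing down it reaches from about 350 to 725 mm from the base axis. Payload 4.3 kg.
Tool frame: the origin (TCP) lies on the centre line of the jaws, within the pads' length; the fingertips stand manip.tip_extent ahead of it and the grasp point (between the pads) is the TCP (manip.tip_extent is the distance from the TCP to the fingertips, in mm); z points along the fingers, x is the direction in which the jaws open and shut, and the axes are right-handed (so a half turn about z gives the same grasp; the last joint's range is limited). The gripper opens to 85 mm and grips with 20 to 120 N. Pads are 22 mm wide; open, the fingers measure 114 mm over their backs; the gripper's body (76 mm by 85 mm) begins 54 mm behind the grasp point. The pads swing forward as they close: fully open they stand 13 mm farther back than shut.
Start: joints at [-1.33, 0.377, 0.081, 1.274, 0, 1.46], TCP at [197.61, -540.014, 250.329] pointing down, gripper open.
Joint ranges: [-2.72, 2.72], [-0.84, 1.66], [-1.02, 1.22], [-1.77, 2.12], [-1.37, 1.28], [-3.14, 3.14]. Speed limits (rad/s): [2.57, 2.57, 3.14, 3.14, 3.14, 3.14].

### API

Orientations are given as a unit quaternion [w, x, y, z].
In Python, from bench import manip gives the robot as it stands. Calls block until the motion is done:
- manip.movep(position, orientation): joint-space move of the TCP to a pose.
- manip.move_l(position, velocity=150, frame=None, until_force=None): straight line of the TCP; frame=None keeps the orientation; velocity is the mean speed in mm/s. With until_force (N) it stops when the force on the tool has changed by that much, and returns True; else False.
- manip.move_j(angles): joint-space move.
- manip.open() and manip.gripper_close(): open the fingers fully, or close them until they stop; the grip force is fixed at half the most.
- manip.hold(seconds).
- manip.inverse_kinematics(position, orientation): joint angles nearest the present ones, or None.
- manip.observe(): the state.
- manip.capture(name): name is "side" or "top"; returns a dict with "img" (420x560x3 uint8, blue, green, red), "K" (3x3 intrinsics, pixels), "position" and "attitude" of the camera in the world. Camera axes: x right, y down, z forward; pixel columns grow to the right and rows downward; lengths in mm; the calibration is good to about 2 mm. A picture is of the moment at which its call begins. There is no depth.
A pose or a line that the arm cannot do raises manip.PlanningError and nothing moves.
- manip.finish_job(): hands the job in, once; it reports no verdict.
The state is a dict: "time": time; "joint_positions": joint angles; "joint_velocities": joint speeds; "tau": joint torques, N m; "ee_pos": TCP position; "ee_rot": TCP orientation; "contact_force": force on the tool from outside, world axes, zero at the start; "ft_torque": the same for the moment, N m; "width": opening from 0.0 (shut) to 1.0 (fully open).
Only numpy, scipy, OpenCV 4.12 (cv2) and the standard library are available. Lean on these libraries where they do the work, as an engineer would, in place of code of your own. Each camera call takes 0.05 s, during which the arm holds its last target.

## Working session

There is one attempt and no reset: what is moved stays moved. The work goes in short steps, each a Python script; the robot and the scene stay as the last script left them, time stands still between calls to the robot, and variables do not carry over. Pictures are saved under pics/ and viewed, and the job is handed in when it is done.

```bash
ls; mkdir -p pics; python3 - <<'E'
from bench import manip
import cv2,numpy as np
for n in("side","top"):
    c=manip.capture(n); cv2.imwrite(f"pics/{n}0.png",c["img"]); np.savez(f"{n}0.npz",**c)
    print(n,c["K"],c["position"],c["attitude"])
print(manip.observe(),manip.tip_extent)
E
```

```text
pics
side [[492.6510061    0.         289.18260162]
 [  0.         492.6510061  213.11971363]
 [  0.           0.           1.        ]] [ 418.10269149 -630.13299839  821.81487372] [-0.39396364  0.90591827 -0.14139269  0.06413149]
top [[393.69716      0.         274.35871866]
 [  0.         393.69716    208.95443235]
 [  0.           0.           1.        ]] [ 504.73508494   16.89579396 1035.29560181] [-0.04599744  0.70720724 -0.70299022  0.0595559 ]
{'time': 0.1, 'joint_positions': array([-1.33027020e+00,  3.77995202e-01,  7.97862787e-02,  1.27442067e+00,
        3.80878174e-06,  1.46051034e+00]), 'joint_velocities': array([-7.89065608e-04, -1.84966699e-03,  4.25321975e-03, -4.38929244e-04,
        1.48193605e-03, -3.54924193e-05]), 'tau': array([ 1.29983848e-03, -4.64692390e+01,  2.70583409e+01,  1.20897856e-02,
       -1.11790550e-04, -4.01928730e-06]), 'ee_pos': array([ 197.48713962, -539.43561621,  249.46169535]), 'ee_rot': array([-6.06037913e-04,  8.19652195e-01, -5.72860750e-01, -6.87707031e-04]), 'contact_force': array([ 0.42021105, -0.1272817 ,  0.23374594]), 'ft_torque': array([-0.02171944,  0.03381501,  0.0359141 ]), 'width': 0.9935648178099216} 19.0
```

View pics/side0.png

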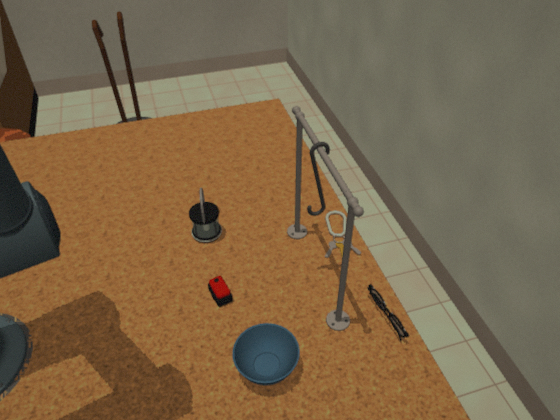

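View pics/top0.png

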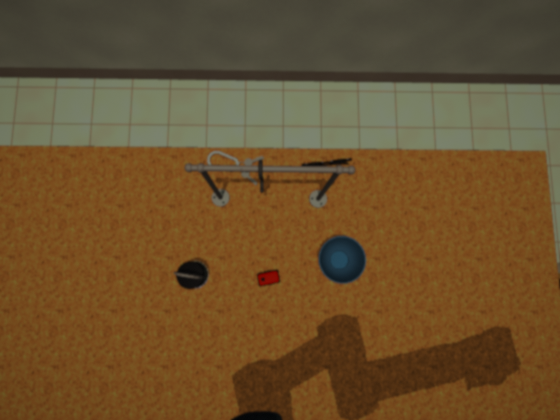

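The side view shows the rail running from about (297,112) to (358,210), the hook near (318,180) and the lantern near (205,215). In the top view the rail runs from (188,168) to (353,170), the hook is at (262,175) and the lantern at (192,275). I'll enlarge these for accurate readings.

```bash
cat > h.py <<'E'
import numpy as np,cv2
from scipy.spatial.transform import Rotation as R
def cam(f):
    c=np.load(f); q=c["attitude"]; return c["K"],c["position"],R.from_quat(q,scalar_first=True).as_matrix(),c["img"]
def ray(f,px):
    K,p,M,_=cam(f); d=M@np.linalg.solve(K,[px[0],px[1],1]); return p,d/np.linalg.norm(d)
def atz(f,px,z):
    p,d=ray(f,px); return p+d*(z-p[2])/d[2]
def tri(a,pa,b,pb):
    p,d=ray(a,pa);q,e=ray(b,pb)
    s=np.linalg.lstsq(np.c_[d,-e],q-p,rcond=None)[0]
    A=p+d*s[0];B=q+e*s[1]; return (A+B)/2,np.linalg.norm(A-B)
def proj(f,X):
    K,p,M,_=cam(f); v=K@(M.T@(np.asarray(X,float)-p)); return v[:2]/v[2]
def crop(f,x0,y0,w,h,s,out,gain=1.5):
    I=cam(f)[3][y0:y0+h,x0:x0+w]; I=cv2.resize(I,None,fx=s,fy=s,interpolation=cv2.INTER_CUBIC)
    I=np.clip(I*gain+15,0,255).astype(np.uint8).copy()
    for x in range(x0-x0%10+10,x0+w,10):
        X=(x-x0)*s; cv2.line(I,(X,0),(X,6),(0,255,255),1); cv2.putText(I,str(x),(X-10,18),0,.35,(0,255,255),1)
    for y in range(y0-y0%10+10,y0+h,10):
        Y=(y-y0)*s; cv2.line(I,(0,Y),(6,Y),(0,255,255),1); cv2.putText(I,str(y),(8,Y+4),0,.35,(0,255,255),1)
    cv2.imwrite("pics/"+out,I)
E
python3 - <<'E'
from h import *
crop("side0.npz",270,95,120,130,4,"s_rail.png")
crop("side0.npz",170,170,80,80,7,"s_lan.png",2)
crop("top0.npz",170,145,195,70,4,"t_rail.png",2)
crop("top0.npz",160,245,70,60,8,"t_lan.png",2)
E
```

```text
(no output)
```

View pics/s_rail.png

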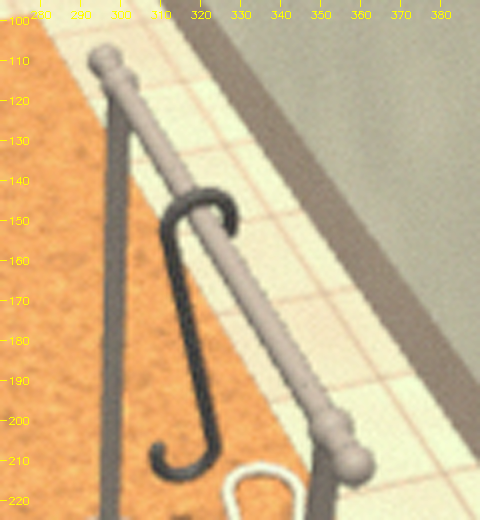

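View pics/s_lan.png

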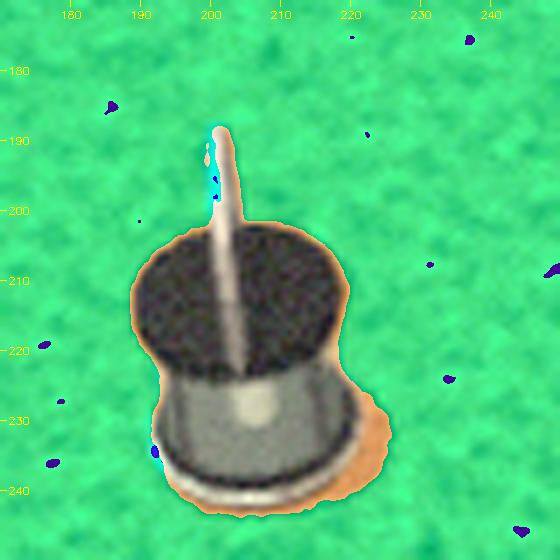

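View pics/t_rail.png

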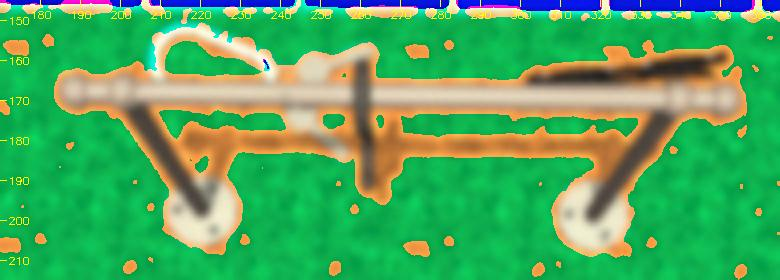

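View pics/t_lan.png

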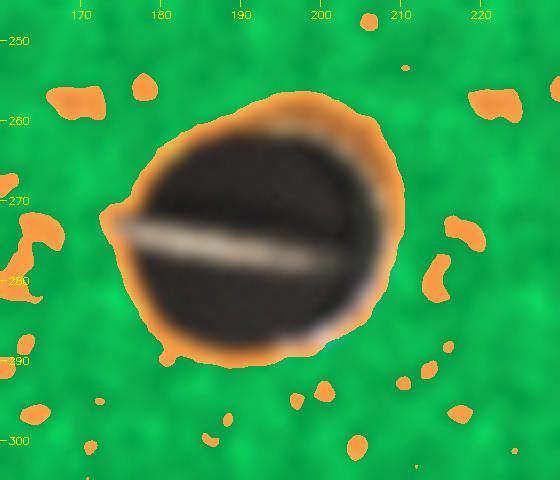

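```bash
sed -i 's/I\*gain/I*float(gain)/' h.py; python3 - <<'E'
from h import *
np.set_printoptions(precision=1,suppress=True)
S,T="side0.npz","top0.npz"
for n,a,b in (("knobL",(296.5,110),(188.2,167.5)),("colL",(300,115.8),(200.2,167.5)),("colR",(353.5,201.2),(339.8,169.2)),("knobR",(358.5,211.2),(351.2,169.8))):
    print(n,*tri(S,a,T,b), atz(S,a,315),atz(T,b,315))
for a in ((220.3,197.5),(318,198.3)): print("flT",atz(T,a,3))
for a in ((297.5,231.5),(338,321)): print("flS",atz(S,a,3))
print("cap",atz(S,(204.2,213.2),70),atz(T,(192.8,275),70),tri(S,(204.2,213.2),T,(192.8,275)))
crop(S,170,170,80,80,7,"s_lan.png",1.5)
crop(T,170,145,195,70,4,"t_rail.png",1.8)
crop(T,160,245,70,60,8,"t_lan.png",1.8)
E
```

```text
knobL [691.3 165.1 314. ] 1.1469879870083814 [691.4 163.6 315. ] [690.5 165.  315. ]
colL [691.2 142.7 314.3] 0.599752442391386 [691.1 141.7 315. ] [690.7 142.6 315. ]
colR [ 689.5 -119.4  317.4] 0.25724822953823584 [ 690.9 -117.   315. ] [ 689.9 -119.8  315. ]
knobR [ 688.7 -141.1  315.8] 0.1818941301228861 [ 689.  -140.4  315. ] [ 689.  -141.3  315. ]
flT [689.9 141.2   3. ]
flT [ 689.8 -119.     3. ]
flS [690.8 139.8   3. ]
flS [ 687.6 -121.     3. ]
cap [487.9 194.6  70. ] [487.7 194.5  70. ] (array([487.8, 194.4,  70.2]), np.float64(0.18459201247229098))
```

View pics/s_lan.png

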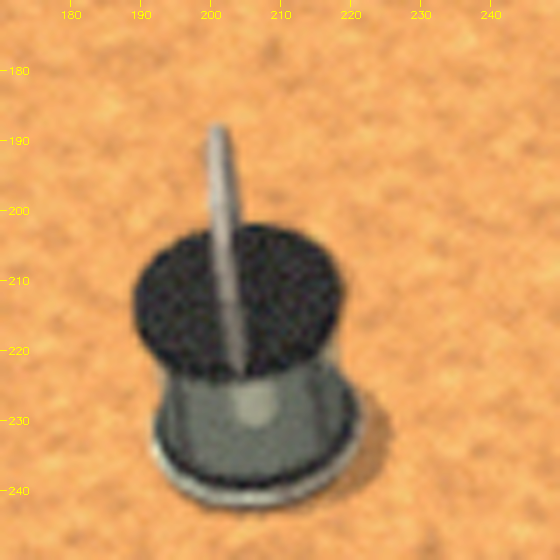

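View pics/t_rail.png

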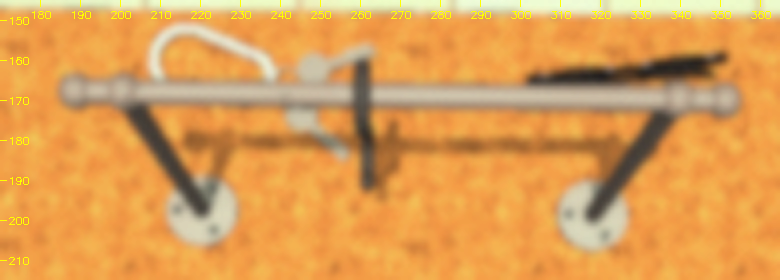

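View pics/t_lan.png

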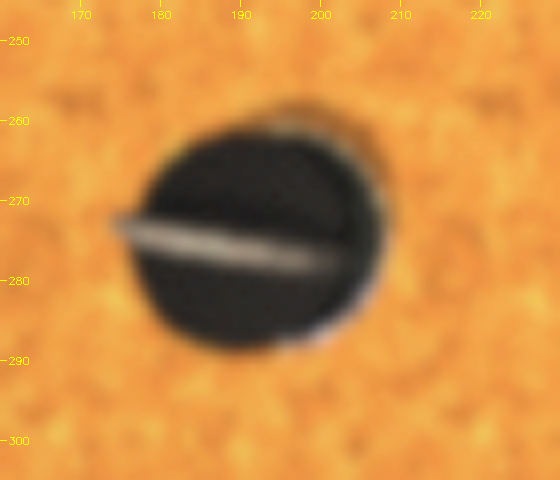

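```bash
cat > m.py <<'E'
from h import *
def hook_pts():
    t=np.linspace(0,np.pi,15)
    up=np.c_[-15*np.cos(t),0*t,68+15*np.sin(t)]; up=np.r_[up,[[15,0,58]]]
    lo=np.c_[15*np.cos(t),0*t,-68-15*np.sin(t)]; lo=np.r_[lo,[[-15,0,-58]]]
    return np.r_[up[::-1],lo]
def hoop_pts(zc=108): return np.array([[0,-31,70],[0,-31,zc],[0,-7,125],[0,7,125],[0,31,zc],[0,31,70]],float)
def circ(r,z):
    t=np.linspace(0,2*np.pi,40); return np.c_[r*np.cos(t),r*np.sin(t),0*t+z]
def place(P,p,yaw,pitch=0,roll=0): return P@R.from_euler('zyx',[yaw,pitch,roll],degrees=True).as_matrix().T+np.asarray(p)
def over(f,lists,x0,y0,w,h,s,out,gain=1.6):
    I=cam(f)[3][y0:y0+h,x0:x0+w]; I=cv2.resize(I,None,fx=s,fy=s,interpolation=cv2.INTER_CUBIC)
    I=np.clip(I*float(gain),0,255).astype(np.uint8).copy()
    for L in lists:
        P=np.array([(proj(f,X)-[x0,y0]+.5)*s for X in L]).round().astype(np.int32)
        cv2.polylines(I,[P],False,(255,255,0),1,cv2.LINE_AA)
    cv2.imwrite("pics/"+out,I)
E
python3 - <<'E'
from m import *
from scipy.optimize import least_squares
np.set_printoptions(precision=2,suppress=True)
S,T="side0.npz","top0.npz"
obs=[(T,(260.4,161),[15,0,62]),(T,(262.2,191),[-15,0,-62]),(T,(260.7,168.5),[0,0,83]),
(S,(328.5,152),[15,0,60]),(S,(309.2,207.5),[-15,0,-60]),(S,(315.3,213.5),[0,0,-83]),(S,(311.5,152),[-15,0,68]),(S,(323,206),[15,0,-68])]
g=lambda v:np.concatenate([proj(f,place(np.array([X],float),v[:3],v[3],v[4])[0])-u for f,u,X in obs])
r=least_squares(g,[690,20,243,0,0]); print(r.x,r.fun.reshape(-1,2))
H=place(hook_pts(),r.x[:3],r.x[3],r.x[4])
rail=[np.array([690.3,-138,315]),np.array([690.9,162,315])]
over(S,[H,rail],270,95,120,130,4,"o1.png"); over(T,[H,rail],170,145,195,70,4,"o2.png")
lp=[487.8,194.5,0]
L=[place(hoop_pts(),lp,-9),place(circ(34,70),lp,0),place(circ(34,0),lp,0)]
over(S,L,170,170,80,80,7,"o3.png"); over(T,L,160,245,70,60,8,"o4.png")
a=[cv2.imread(f"pics/o{i}.png") for i in(1,2,3,4)]
c=np.zeros((600,800,3),np.uint8)
c[:280,:780]=a[1]; c[280:280+320,:400]=cv2.resize(a[0],(400,433))[:320]; cv2.imwrite("pics/oa.png",c)
c=np.zeros((560,800,3),np.uint8); c[:400,:400]=cv2.resize(a[2],(400,400)); c[:343,400:]=cv2.resize(a[3],(400,343)); cv2.imwrite("pics/ob.png",c)
E
```

```text
[689.19  28.83 243.16   3.83   0.54] [[ 0.17  1.22]
 [-0.02 -0.18]
 [ 0.16 -1.56]
 [-1.21  0.55]
 [-0.14 -0.92]
 [ 0.27 -0.06]
 [ 0.56  0.36]
 [-0.04 -0.03]]
```

View pics/oa.png

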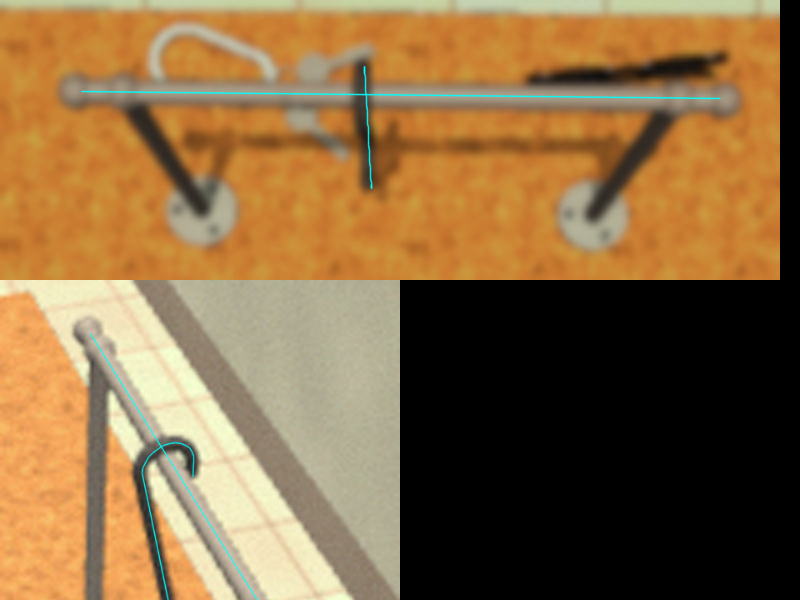

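View pics/ob.png

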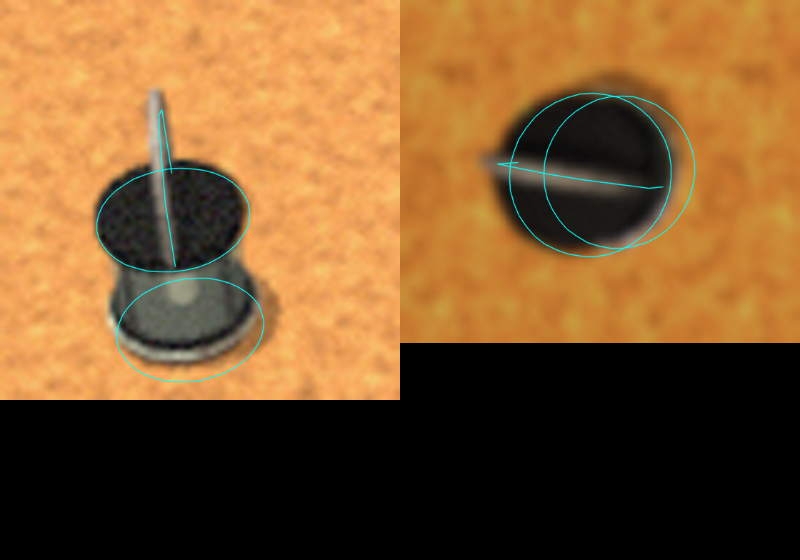

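```bash
cat > f.py <<'E'
from m import *
import sys
def lan(lp,yaw,zc,out):
    S,T="side0.npz","top0.npz"
    L=[place(hoop_pts(zc),lp,yaw),place(circ(34,70),lp,0),place(circ(34,0),lp,0)]
    over(S,L,180,180,55,70,8,"o3.png"); over(T,L,165,250,50,48,7,"o4.png")
    a=cv2.imread("pics/o3.png");b=cv2.imread("pics/o4.png")
    c=np.zeros((560,800,3),np.uint8); c[:560,:440]=a; c[:336,442:792]=b; cv2.imwrite("pics/"+out,c)
E
python3 - <<'E'
from f import *
from scipy.optimize import least_squares
np.set_printoptions(precision=2,suppress=True)
S,T="side0.npz","top0.npz"
for n,a,b in (("knobL",(296.5,110),(188.2,167.5)),("colL",(300,115.8),(200.2,167.5)),("colR",(353.5,201.2),(339.8,169.2)),("knobR",(358.5,211.2),(351.2,169.8))):
    a=np.array(a)-.4;b=np.array(b)-.4
    print(n,*tri(S,a,T,b), atz(S,a,315),atz(T,b,315))
obs=[(T,(260.4,161),[15,0,62]),(T,(262.2,191),[-15,0,-62]),(T,(260.7,168.5),[0,0,83]),
(S,(328.5,152),[15,0,60]),(S,(309.2,207.5),[-15,0,-60]),(S,(315.3,213.5),[0,0,-83]),(S,(311.5,152),[-15,0,68]),(S,(323,206),[15,0,-68])]
g=lambda v:np.concatenate([proj(f,place(np.array([X],float),v[:3],v[3],v[4])[0])-u+.4 for f,u,X in obs])
r=least_squares(g,[690,20,243,0,0]); print(r.x)
H=place(hook_pts(),r.x[:3],r.x[3],r.x[4])
rail=[np.array([690.6,-138,315]),np.array([691.6,162,315])]
over(S,[H,rail],285,95,80,125,4,"o1.png"); over(T,[H,rail],230,150,60,50,7,"o2.png")
a=[cv2.imread(f"pics/o{i}.png") for i in(1,2)]
c=np.zeros((500,750,3),np.uint8); c[:,:320]=a[0]; c[:350,325:745]=a[1]; cv2.imwrite("pics/oa2.png",c)
lan([489,198.5,0],-9,108,"ob2.png")
E
```

```text
knobL [691.34 165.82 314.65] 0.019070353436645697 [691.14 165.27 315.  ] [691.26 165.74 315.  ]
colL [691.22 143.42 314.91] 0.5520679415174925 [690.87 143.24 315.  ] [691.47 143.36 315.  ]
colR [ 689.69 -118.45  317.53] 0.7294066944020272 [ 690.65 -115.91  315.  ] [ 690.71 -119.03  315.  ]
knobR [ 688.93 -140.22  315.93] 1.1579493845389923 [ 688.79 -139.35  315.  ] [ 689.75 -140.58  315.  ]
[689.12  29.76 243.53   3.8    0.69]
```

View pics/oa2.png

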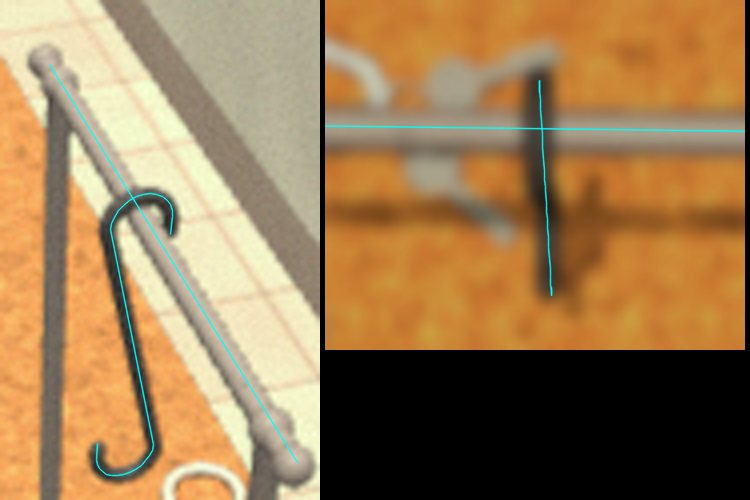

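View pics/ob2.png

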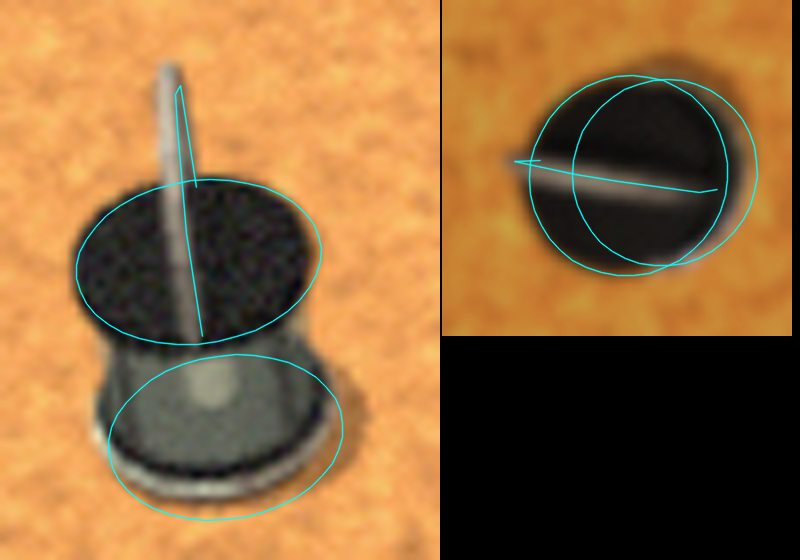

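```bash
python3 - <<'E'
from f import *
lan([487.5,201,0],-6.5,108,"ob3.png")
E
```

```text
(no output)
```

View pics/ob3.png

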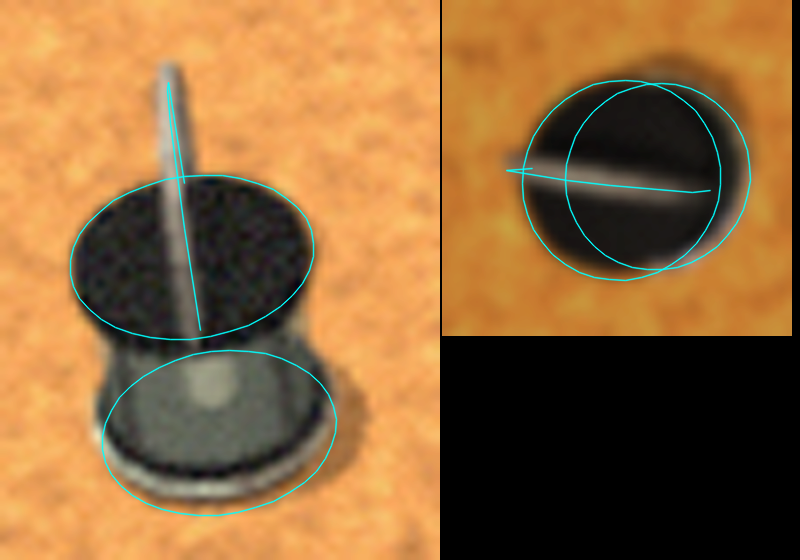

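```bash
cat > w.py <<'E'
from h import *
from bench import manip
A=45
def quat(yaw,a=A,s=1):
    z=np.array([np.sin(np.radians(a)),0,-np.cos(np.radians(a))]); x=np.array([0,s,0.]); y=np.cross(z,x)
    M=R.from_euler('z',yaw,degrees=True).as_matrix()@np.c_[x,y,z]
    return R.from_matrix(M).as_quat(scalar_first=True)
def zax(yaw,a=A):
    return R.from_euler('z',yaw,degrees=True).apply([np.sin(np.radians(a)),0,-np.cos(np.radians(a))])
def g(mid,yaw,dz=-3):  # TCP for hook_mid
    return np.asarray(mid,float)+R.from_euler('z',yaw,degrees=True).apply([-15*dz/68,0,dz])
def st(m=""):
    o=manip.observe(); print(m,"t%.1f"%o["time"],o["ee_pos"].round(1),"F",o["contact_force"].round(1),"w%.3f"%o["width"])
E
python3 - <<'E'
from w import *
np.set_printoptions(precision=2,suppress=True)
for s in(1,-1):
  for n,mid,yaw in (("grasp",[690,29.8,242.5],0),("appr",np.array([690,29.8,242.5])-zax(0)*110,0),("lift",[690,29.8,280],0),("out",[620,29.8,300],0),("pre",[550,193,190],-7),("pre2",[545,194,166.5],-7),("in",[488.5,201,166.5],-7),("up",[488.5,201,300],-7)):
    j=manip.inverse_kinematics(g(mid,yaw),quat(yaw,s=s)); print(s,n,j)
E
```

```text
1 grasp [-0.07  0.11 -0.65  0.03  0.05 -0.05]
1 appr [-0.08 -0.13 -0.66  0.25  0.06 -0.06]
1 lift [-0.07  0.07 -0.58  0.13  0.05 -0.05]
1 out [-0.08 -0.09 -0.69  0.19  0.06 -0.06]
1 pre [ 0.41  0.04 -0.87 -0.06 -0.37  0.39]
1 pre2 [ 0.41  0.08 -0.91 -0.13 -0.37  0.4 ]
1 in [ 0.5  -0.   -0.99 -0.1  -0.42  0.47]
1 up [ 0.5  -0.19 -0.74  0.34 -0.42  0.47]
-1 grasp [-0.07  0.11 -0.65  0.03  0.05  3.09]
-1 appr [-0.08 -0.13 -0.66  0.25  0.06  3.08]
-1 lift [-0.07  0.07 -0.58  0.13  0.05  3.09]
-1 out [-0.08 -0.09 -0.69  0.19  0.06  3.08]
-1 pre [ 0.41  0.04 -0.87 -0.06 -0.37 -2.75]
-1 pre2 [ 0.41  0.08 -0.91 -0.13 -0.37 -2.74]
-1 in [ 0.5  -0.   -0.99 -0.1  -0.42 -2.68]
-1 up [ 0.5  -0.19 -0.74  0.34 -0.42 -2.68]
```

```bash
python3 - <<'E'
from w import *
np.set_printoptions(precision=3,suppress=True)
for a in(38,40,42,45):
  for n,mid,yaw in (("in",[488.5,201,166.5],-7),("in2",[483.5,201,166.5],-11),("grasp",[690,29.8,242.5],0)):
    print(a,n,manip.inverse_kinematics(g(mid,yaw,-5),quat(yaw,a=a)))
E
```

```text
38 in [ 0.455  0.005 -0.88   0.107 -0.343  0.474]
38 in2 [ 0.487  0.018 -0.858  0.149 -0.397  0.567]
38 grasp [-0.066  0.151 -0.503  0.255  0.04  -0.052]
40 in [ 0.467  0.001 -0.913  0.048 -0.365  0.473]
40 in2 [ 0.501  0.016 -0.889  0.093 -0.423  0.566]
40 grasp [-0.067  0.138 -0.546  0.19   0.043 -0.051]
42 in [ 0.478 -0.    -0.946 -0.014 -0.388  0.471]
42 in2 [ 0.514  0.015 -0.92   0.036 -0.449  0.565]
42 grasp [-0.068  0.127 -0.588  0.124  0.045 -0.05 ]
45 in [ 0.496  0.003 -0.995 -0.11  -0.422  0.466]
45 in2 [ 0.534  0.018 -0.966 -0.055 -0.488  0.56 ]
45 grasp [-0.069  0.114 -0.65   0.023  0.049 -0.049]
```

```bash
sed -i 's/^A=45/A=42/; s/dz=-3/dz=-5/' w.py; python3 - <<'E'
from w import *
mid=np.array([690,29.8,242.5]); G=g(mid,0)
manip.movep(G-zax(0)*130,quat(0)); st("pre")
manip.move_l(G-zax(0)*35,150); st("near")
for n in("side","top"):
    c=manip.capture(n); np.savez(f"{n}1.npz",**c)
crop("side1.npz",270,95,100,130,4,"s1.png"); crop("top1.npz",210,145,100,90,5,"t1.png",1.6)
a=cv2.imread("pics/s1.png");b=cv2.imread("pics/t1.png")
import cv2
c=np.zeros((540,800,3),np.uint8);c[:520,:400]=a[:,:400];b=cv2.resize(b,(395,355));c[:355,403:798]=b;cv2.imwrite("pics/v1.png",c)
E
```

```text
pre t2.6 [604.3  29.1 334.1] F [-0.4  0.3  0.9] w0.999
near t3.4 [667.8  29.6 264. ] F [-0.5  0.7  0.5] w1.001
```

View pics/v1.png

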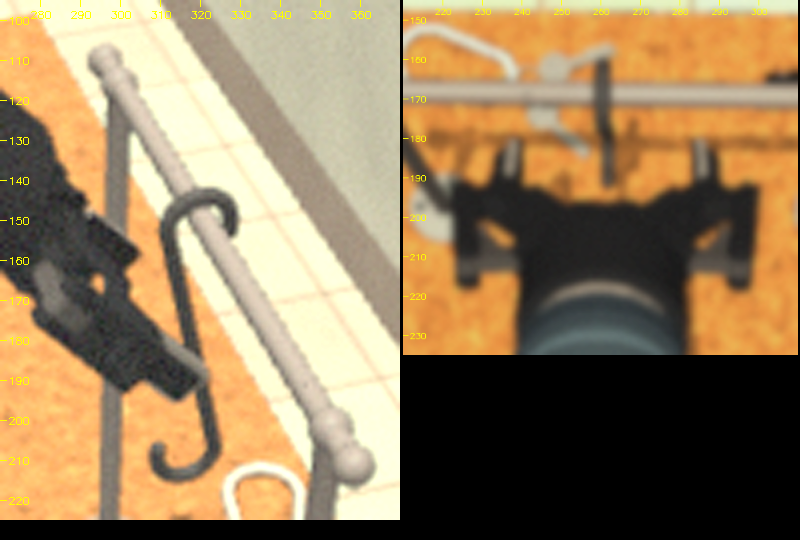

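The jaws straddle the hook symmetrically: tips at 238 and 285 px, hook at 261. I'll close on it.

```bash
python3 - <<'E'
from w import *
mid=np.array([690,29.8,242.5]); G=g(mid,0)
manip.move_l(G,80); st("at")
manip.gripper_close(); st("closed")
for n in("side","top"):
    c=manip.capture(n); np.savez(f"{n}2.npz",**c)
crop("side2.npz",270,95,100,130,4,"s1.png"); crop("top2.npz",210,145,100,90,5,"t1.png",1.6)
a=cv2.imread("pics/s1.png");b=cv2.imread("pics/t1.png")
c=np.zeros((540,800,3),np.uint8);c[:520,:400]=a[:,:400];b=cv2.resize(b,(395,355));c[:355,403:798]=b;cv2.imwrite("pics/v2.png",c)
E
```

```text
at t4.1 [691.   29.8 236.8] F [-0.4  0.   0.3] w1.001
closed t4.8 [691.2  29.8 237.7] F [ 0.1  0.3 -0.9] w0.075
```

View pics/v2.png

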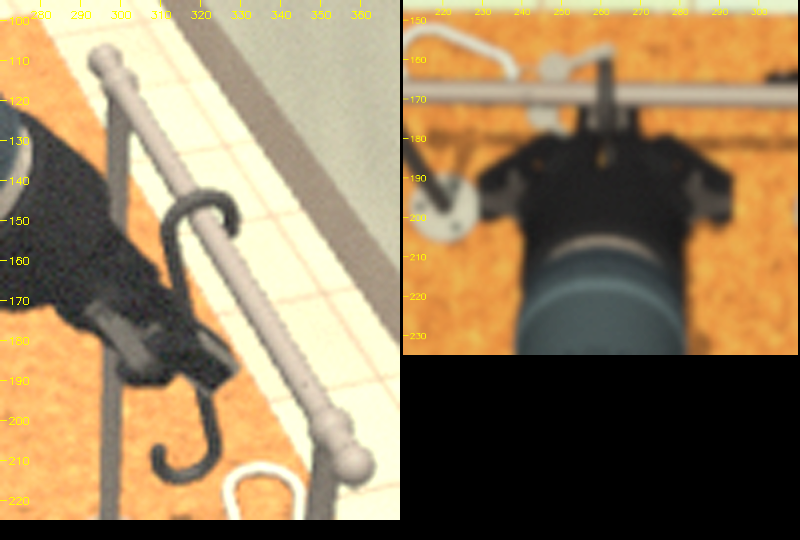

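The hook is gripped (opening 0.075 × 85 mm, about the 8 mm bar). Next I lift it off, back away and look.

```bash
python3 - <<'E'
from w import *
P=manip.observe()["ee_pos"]
manip.move_l(P+[0,0,37],80); st("lift")
manip.move_l(P+[-90,0,45],150); st("out")
for n in("side","top"):
    c=manip.capture(n); np.savez(f"{n}3.npz",**c)
crop("side3.npz",220,95,120,130,4,"s1.png"); crop("top3.npz",210,145,100,90,5,"t1.png",1.6)
a=cv2.imread("pics/s1.png");b=cv2.imread("pics/t1.png")
c=np.zeros((540,800,3),np.uint8);c[:520,:480]=a;b=cv2.resize(b,(315,283));c[:283,483:798]=b;cv2.imwrite("pics/v3.png",c)
E
```

```text
lift t5.5 [689.7  29.9 273.7] F [-7.4 -0.5  0.8] w0.074
out t6.2 [602.1  29.7 283.6] F [ 0.6 -0.6 -0.2] w0.078
```

View pics/v3.png

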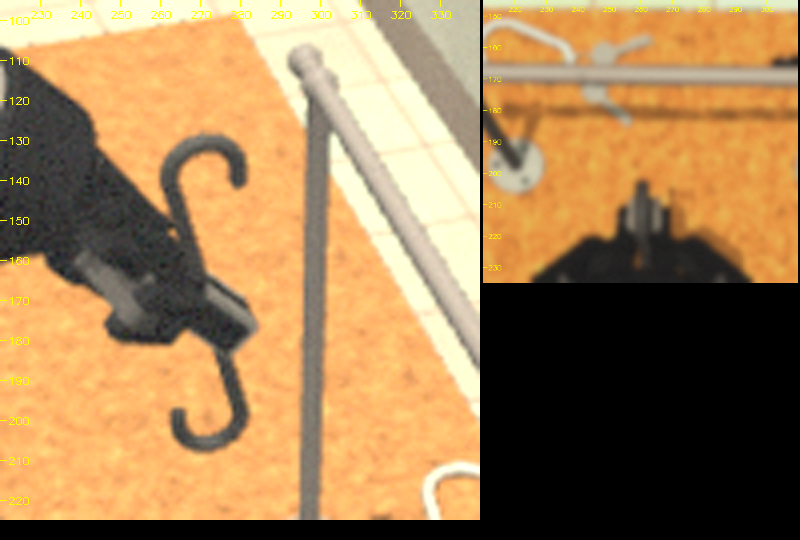

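```bash
cat > fit3.py <<'E'
from m import *
from scipy.optimize import least_squares
np.set_printoptions(precision=2,suppress=True)
S,T="side3.npz","top3.npz"
obs=[(T,(260.5,203.5),[15,0,62]),
(S,(279.8,140.5),[15,0,60]),(S,(261.8,138.8),[-15,0,68]),(S,(272,131),[0,0,83]),(S,(264.5,199),[-15,0,-60]),(S,(271.2,206.2),[0,0,-83]),(S,(280.2,197.5),[15,0,-68])]
ft=lambda v:np.concatenate([proj(f,place(np.array([X],float),v[:3],v[3],v[4],v[5])[0])-u+.4 for f,u,X in obs]+[[(v[3])*.1,v[5]*.1]])
r=least_squares(ft,[601,29.8,288,0,0,0]); print(r.x,r.fun.round(2))
H=place(hook_pts(),r.x[:3],*r.x[3:])
over(S,[H],220,95,120,130,4,"o1.png"); over(T,[H],210,145,100,90,4,"o2.png")
c=np.zeros((520,800,3),np.uint8); c[:,:400]=cv2.imread("pics/o1.png")[:,:400]; c[:360,402:]=cv2.imread("pics/o2.png")[:,:398]; cv2.imwrite("pics/oc.png",c)
E
python3 fit3.py
```

```text
[600.39  28.86 288.51   1.18   0.94  -0.19] [-0.14  0.99  0.34 -0.03  1.11  0.69 -0.47 -0.74 -0.38 -0.74  0.81 -0.2
 -0.5   0.81  0.12 -0.02]
```

View pics/oc.png

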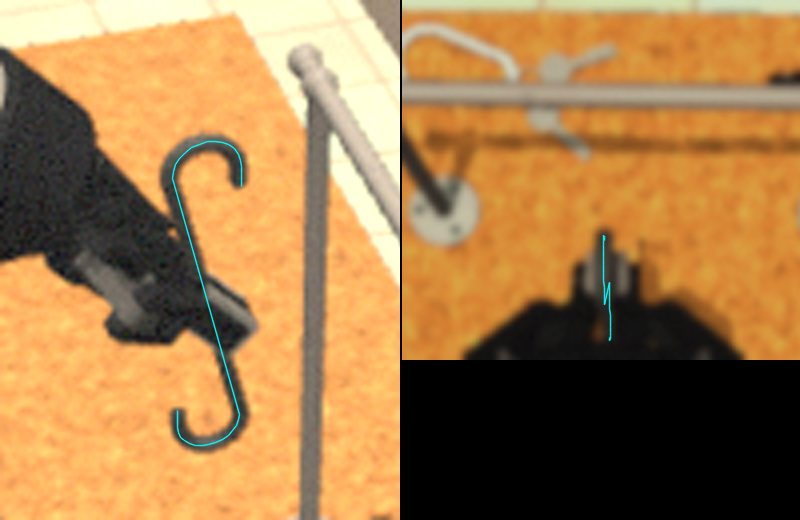

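```bash
cat >> w.py <<'E'
LY=-7; HM=np.array([488.5,201,0]); LX=np.array([np.cos(np.radians(LY)),np.sin(np.radians(LY)),0])
E
python3 - <<'E'
from w import *
P=HM+LX*52
manip.movep(g(P+[0,0,250],LY),quat(LY)); st("above")
manip.move_l(g(P+[0,0,167],LY),120); manip.hold(.3); st("down")
for n in("side","top"):
    c=manip.capture(n); np.savez(f"{n}4.npz",**c)
crop("side4.npz",170,140,100,110,5,"s1.png"); crop("top4.npz",165,220,90,75,5,"t1.png",1.6)
c=np.zeros((550,800,3),np.uint8);c[:550,:500]=cv2.imread("pics/s1.png");c[:250,500:]=cv2.resize(cv2.imread("pics/t1.png"),(300,250));cv2.imwrite("pics/v4.png",c)
E
```

```text
above t7.1 [541.8 194.8 245.2] F [ 0.9 -0.3 -0.2] w0.072
down t8.2 [541.6 194.8 162.8] F [-0.2  0.  -0.2] w0.075
```

View pics/v4.png

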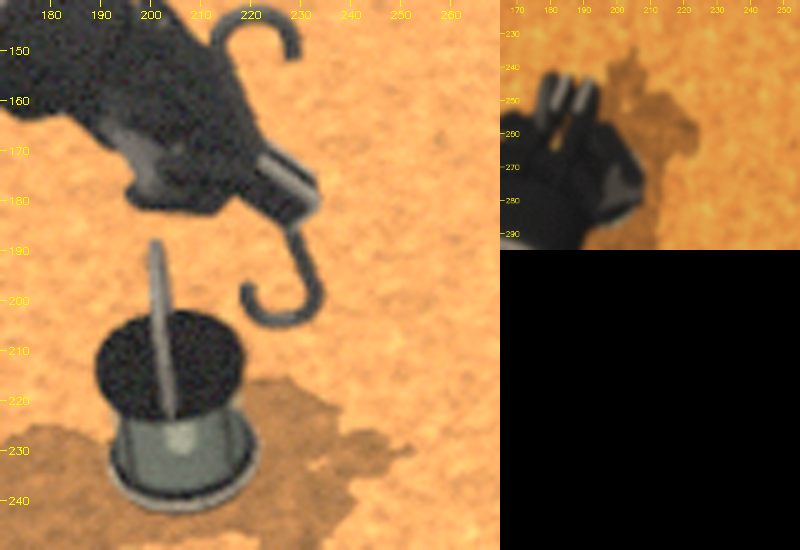

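```bash
python3 - <<'E'
from m import *
S="side4.npz"
H=place(hook_pts(),[540.3,194.7,167.8],-6,1); H2=place(hook_pts(),[488.5,201,167.8],-6,1)
hp=place(hoop_pts(108),[488.5,201,0],-7)
over(S,[H,H2,hp],170,140,100,110,5,"o1.png")
E
```

```text
(no output)
```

View pics/o1.png

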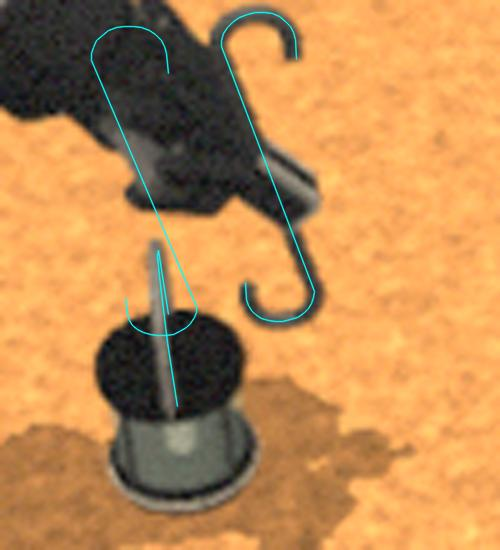

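The predicted hook model matches the picture, so I slide it in along the lantern's −x with force watching, then look before raising.

```bash
python3 - <<'E'
from w import *
P=HM+LX*0
r=manip.move_l(g(P+[0,0,166.5],LY),40,until_force=6); st(f"in {r}")
for n in("side","top"):
    c=manip.capture(n); np.savez(f"{n}5.npz",**c)
crop("side5.npz",150,140,110,110,5,"s1.png")
E
```

```text
in False t9.8 [489.9 200.9 161.7] F [ 0.1  0.  -1.2] w0.075
```

View pics/s1.png

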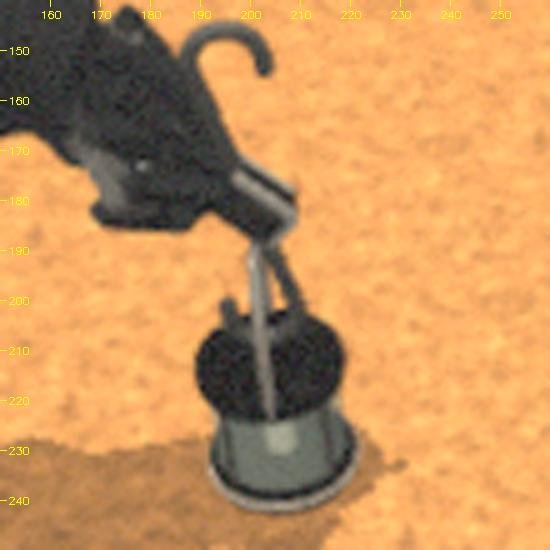

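The tip (196,200) is on the near-robot side of the hoop bar, the shank (209,200) on the far side, and the lantern has not moved. Next I raise slowly.

```bash
python3 - <<'E'
from w import *
P=HM
manip.move_l(g(P+[0,0,197],LY),60); st("a")
manip.move_l(g(P+[0,0,240],LY),25); manip.hold(.5); st("b")
for n in("side","top"):
    c=manip.capture(n); np.savez(f"{n}6.npz",**c)
crop("side6.npz",150,100,110,140,4,"s1.png")
crop("top6.npz",150,220,110,90,4,"t1.png")
E
```

```text
a t10.5 [489.5 200.8 191.9] F [ 0.1 -0.4 -0.8] w0.073
b t12.9 [489.6 200.9 235. ] F [-0.4  0.3 -3.4] w0.073
```

View pics/s1.png

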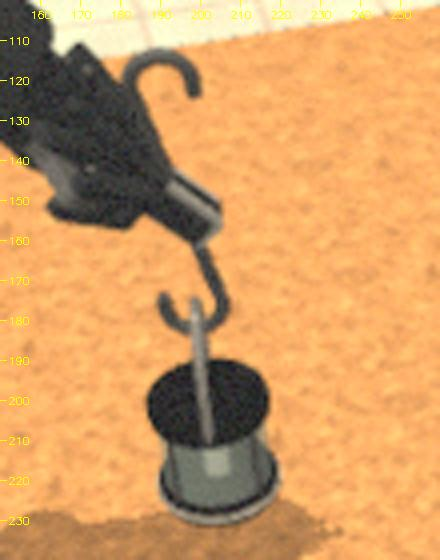

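The lantern hangs from the lower bend, clear of the shelf, and the force reads −3.4 N as expected. I carry it gently to a point in front of the rail.

```bash
python3 - <<'E'
from w import *
manip.move_l(g(HM+[0,0,281],LY),60); st("up")
manip.move_l(g([625,12,281],-1),90,frame=quat(-1)); manip.hold(.6); st("pre")
for n in("side","top"):
    c=manip.capture(n); np.savez(f"{n}7.npz",**c)
crop("side7.npz",230,95,130,135,4,"s1.png")
E
```

```text
up t13.8 [489.3 200.7 275.5] F [-0.6 -1.1 -2.3] w0.074
pre t17.2 [626.1  12.  276. ] F [-0.1 -1.3 -2.5] w0.076
```

View pics/s1.png

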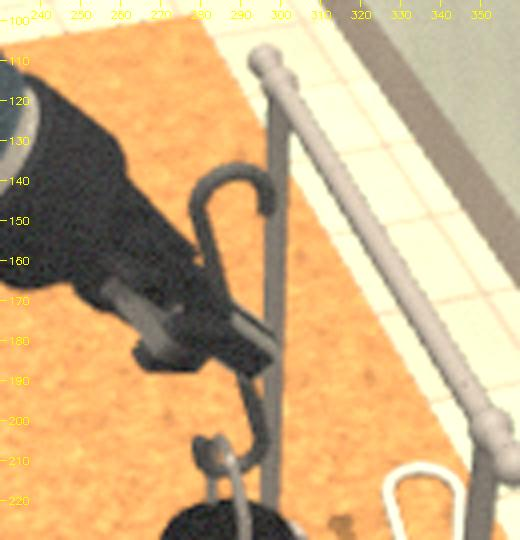

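```bash
python3 - <<'E'
from m import *
from scipy.optimize import least_squares
S="side7.npz"
for pitch in (1,):
    H=place(hook_pts(),[624.7,12,281],0,pitch)
    rail=[np.array([690.4,-138,315]),np.array([691.2,162,315])]
    over(S,[H,rail],230,95,130,135,4,"o1.png")
crop(S,250,180,90,110,5,"s2.png")
c=np.zeros((550,980,3),np.uint8);c[:540,:520]=cv2.imread("pics/o1.png");c[:,525:975]=cv2.imread("pics/s2.png");cv2.imwrite("pics/v7.png",cv2.resize(c,(800,449)))
E
```

```text
(no output)
```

View pics/v7.png

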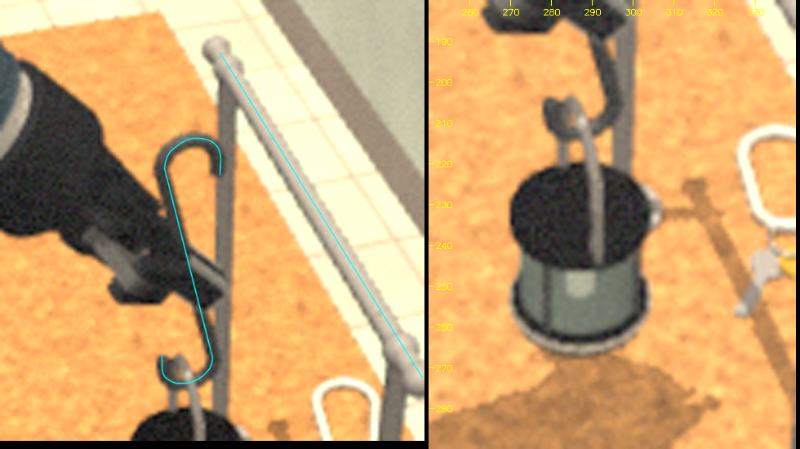

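The model agrees with the picture and the lantern hangs upright. I now carry the hook over the rail.

```bash
python3 - <<'E'
from w import *
r=manip.move_l(g([686,12,277],-1),50,until_force=7); manip.hold(.3); st(f"over {r}")
for n in("side","top"):
    c=manip.capture(n); np.savez(f"{n}8.npz",**c)
crop("side8.npz",260,95,110,135,4,"s1.png"); crop("top8.npz",230,140,80,60,5,"t1.png")
c=np.zeros((540,800,3),np.uint8);c[:540,:440]=cv2.imread("pics/s1.png");c[:270,440:800]=cv2.resize(cv2.imread("pics/t1.png"),(360,270));cv2.imwrite("pics/v8.png",c)
E
```

```text
over False t19.0 [687.   12.  272.1] F [-0.  -0.3 -2.9] w0.075
```

View pics/v8.png

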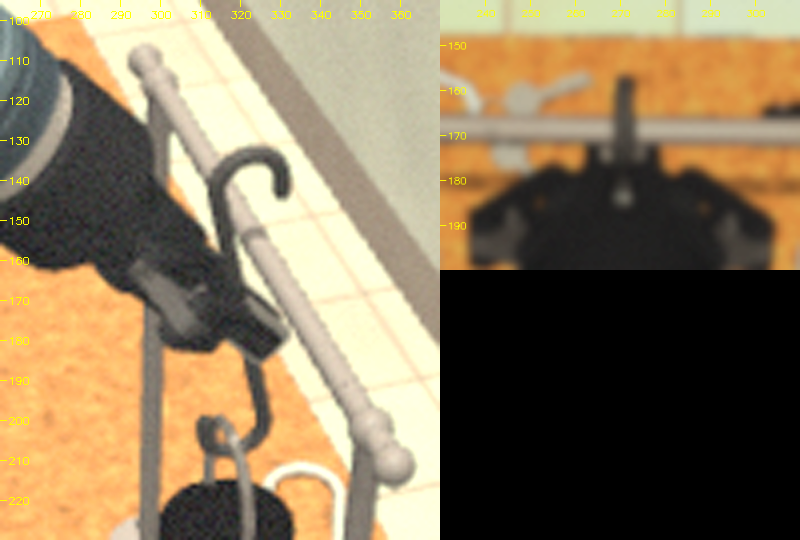

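The bend now spans the rail without contact. I lower it diagonally until the rail takes the load.

```bash
python3 - <<'E'
from w import *
r=manip.move_l(g([688.5,12,257],-1),30,until_force=7); st(f"mid {r}")
if not r:
    r=manip.move_l(g([689.8,12,241],-1),20,until_force=2.5); manip.hold(.3); st(f"seat {r}")
for n in("side","top"):
    c=manip.capture(n); np.savez(f"{n}9.npz",**c)
crop("side9.npz",260,95,110,135,4,"s1.png"); crop("top9.npz",230,140,80,60,5,"t1.png")
c=np.zeros((540,800,3),np.uint8);c[:540,:440]=cv2.imread("pics/s1.png");c[:270,440:800]=cv2.resize(cv2.imread("pics/t1.png"),(360,270));cv2.imwrite("pics/v9.png",c)
E
```

```text
mid False t19.9 [689.8  12.  252.2] F [-0.  -0.1 -2.4] w0.077
seat True t20.9 [690.4  12.  237.5] F [-0.5  0.2  5.8] w0.077
```

View pics/v9.png

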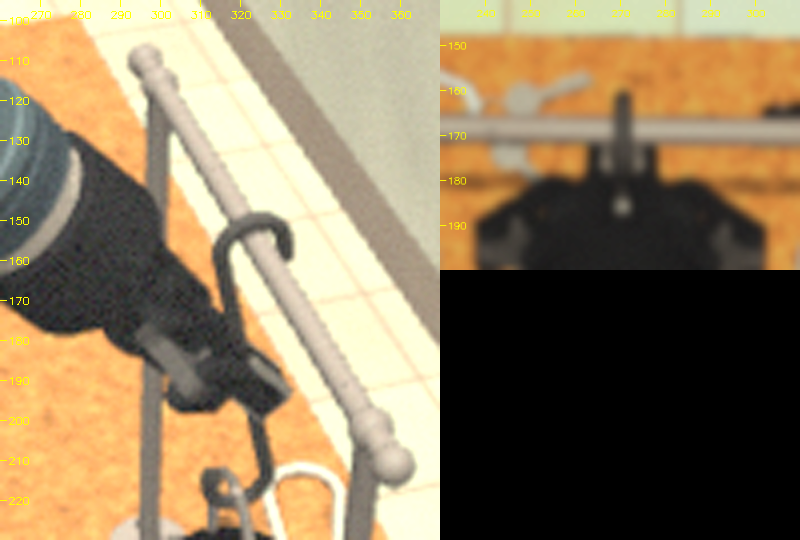

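The hook is seated at the expected height (mid about 242.5) and the rail carries the load. I'll release and withdraw along the tool axis.

```bash
python3 - <<'E'
from w import *
manip.open(); manip.hold(.3); st("open")
P=manip.observe()["ee_pos"]
manip.move_l(P-zax(-1)*60,50); manip.move_l(P-zax(-1)*180,150); manip.hold(2); st("away")
for n in("side","top"):
    c=manip.capture(n); np.savez(f"{n}10.npz",**c)
manip.hold(.3); c=manip.capture("side"); np.savez("side11.npz",**c)
d=cv2.absdiff(c["img"],cam("side10.npz")[3]).max(2)[90:300,260:380]; print((d>30).sum(),d.max())
crop("side10.npz",250,95,130,200,3,"s1.png"); crop("top10.npz",160,140,210,160,2,"t1.png")
c=np.zeros((600,800,3),np.uint8);c[:,:390]=cv2.imread("pics/s1.png");c[:312,390:800]=cv2.resize(cv2.imread("pics/t1.png"),(410,312));cv2.imwrite("pics/v10.png",c)
E
```

```text
open t22.0 [688.4  12.2 234.4] F [-0.5 -0.4  0.2] w0.999
away t26.3 [568.   14.2 368.1] F [ 0.4 -0.8 -0.1] w0.998
0 22
```

View pics/v10.png

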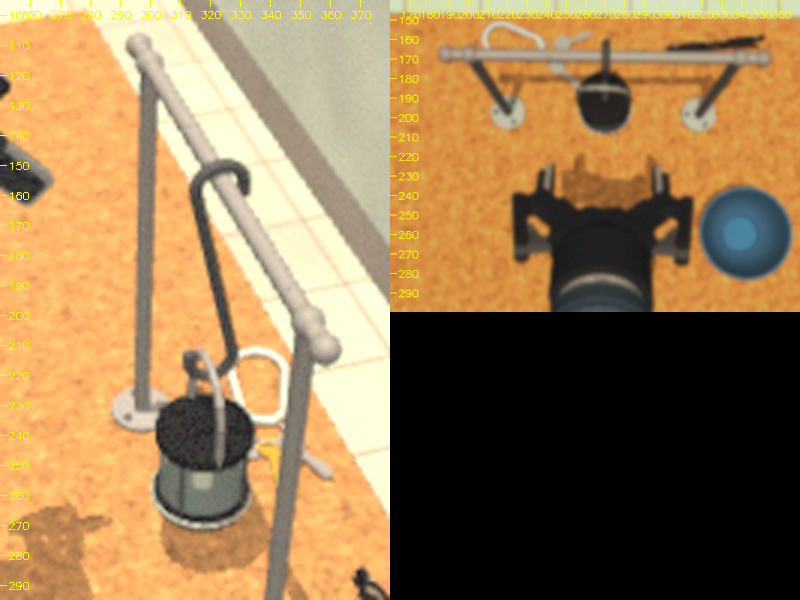

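```bash
python3 - <<'E'
from m import *
S="side10.npz";lp=[690.3,12.5,41]
Hk=place(hook_pts(),[690.3,12.5,242.3],1)
L=[Hk,place(hoop_pts(),lp,0),place(circ(34,70),lp,0),place(circ(34,0),lp,0)]
over(S,L,290,140,70,140,4,"o1.png")
b=np.load("top0.npz")["img"];a=np.load("top10.npz")["img"]
d=cv2.absdiff(a,b).max(2)
for n,(x,y,w,h) in dict(bowl=(318,235,50,50),glass=(300,155,55,12),car=(205,150,35,15)).items(): print(n,(d[y:y+h,x:x+w]>40).sum())
b=np.load("side0.npz")["img"];a=np.load("side10.npz")["img"];d=cv2.absdiff(a,b).max(2)
for n,(x,y,w,h) in dict(bike=(205,275,30,30),bowl=(230,325,70,60),glass=(362,282,50,60),keys=(330,232,30,20)).items(): print(n,(d[y:y+h,x:x+w]>40).sum())
E
```

```text
bowl 0
glass 0
car 0
bike 2
bowl 0
glass 0
keys 73
```

View pics/o1.png

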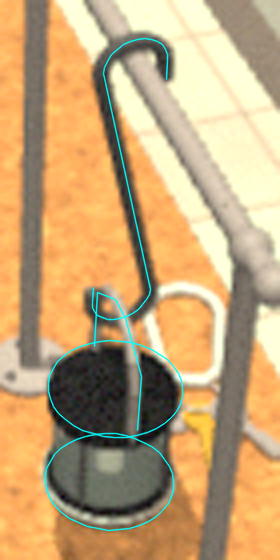

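The upright model at the seated pose overlays the hook and lantern well, and the bystanders are unchanged. The key-area pixel changes are where the lantern and its shadow overlap it. I'm handing in.

```bash
python3 - <<'E'
from w import *
manip.finish_job(); st("done")
E
```

```text
the job is handed in; nothing more can be done
the job is handed in; nothing more can be done
```

The lantern now hangs from the rail on the S-hook, about 12 mm in y from the world origin, near the rail's middle and between the two posts. I took the hook off by its shank, slid its lower bend under the hoop bar from the far side and lifted. I then carried the lantern over and lowered the upper bend onto the rail. The gripper was never commanded to touch the lantern, and no contact showed in the forces or pictures. The job was handed in about 27 s into the 64 s limit.

**Final checks:**
- **Hanging still:** two pictures 0.3 s apart, taken 2 s after the arm had withdrawn, showed no change around the hook and lantern.
- **Upright and clear:** a model of the hook and upright lantern with its underside about 41 mm above the shelf matched the picture, to within about 2 mm calibration.
- **Robot clear:** the gripper was well away from everything, with force readings near zero.
- **Other things on the shelf:** the bowl, glasses and bike light looked unchanged. The part of the carabiner I could compare also looked unchanged. The picture around the keys did change, which I put down to the lantern and its shadow overlapping them, so I could not confirm the keys fully.

**Anomaly:** when I first lifted the hook off, its sloping shank rubbed the rail and about 7 N showed on the tool. I put the hook back along a shifted path and there was no such contact before it seated.

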